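# Dock the tall hop-sample crate and log it

## Robot

A 7-joint arm with a two-finger parallel gripper is mounted at the origin on the work surface. World frame = base frame: x ahead of the robot, y to its left, z up, the work surface at z = 0. Lengths are in m, angles in rad, forces in N, time in s.
With the tool pointing down it reaches from about 0.4 to 0.85 m from the base axis. Payload 10.4 kg.
Tool frame: the origin (TCP) lies at the very end of the fingers, on their centre line; the grasp point (between the pads) lies 19 mm behind it; z points along the fingers, y is the direction in which the jaws open and shut (so a half turn about z gives the same grasp; the last joint's range is limited). The gripper opens to 87 mm and grips with 3 to 60 N. Pads are 19 mm wide; open, the fingers measure 117 mm over their backs; the gripper's body (75 mm by 190 mm) begins 51 mm behind the grasp point.
Start: joints at [-1.286, 0.332, -0.065, 1.46, 0.022, 1.35, -0.088], TCP at [0.189, 0.596, 0.223] pointing down, gripper open.
Joint ranges: [-2.6, 2.6], [-0.5, 2.12], [-1.47, 1.34], [0.16, 2.42], [-1.27, 4.41], [0.06, 2.06], [-2.6, 2.6]. Speed limits (rad/s): [2.22, 2.22, 2.79, 2.79, 3.14, 3.14, 3.14].

## Interface

Orientations are given as a unit quaternion [w, x, y, z].
In Python, from rig import * gives the robot as it stands.
- The arm moves only by the tool drive_tool, never from a script. Its argument "plan" is a list of rows, each an object of numbers: "jaw": the closure, from 0 (fully open) to 1 (shut); "tx", "ty", "tz": the shift along the tool's x, y, z in cm; "ax", "ay", "az": the turn, a rotation vector about the tool's x, y, z in degrees. A call has 1 to 20 rows; each row shifts and turns the commanded pose from where the row before left it, along the tool's axes as they then stand; what a row does not reach is not made up. A row lasts 1/8 s, in which the tool goes at most 62.5 mm and 10.7 degrees, less where a joint would pass 70% of its speed; a pose out of reach is approached as far as the arm can. A call is refused whole if a number of a shift passes 6.25 or a number of a turn 10.7, either way. A call with a gripper value outside its range is refused whole. The fingers move at their own pace and stop on an object; the grip force is fixed at half the most. Time passes only in rows, so rows that do not move let the fingers close. It gives the time, the measured TCP pose, the force and the opening at its end, in the units of the state.
- read_state(): the state, without advancing time (a new reading comes with each control period).
- capture(name): name is "side" or "top"; returns a dict with "frame" (480x640x3 uint8, blue, green, red), "camera_matrix" (3x3 intrinsics, pixels), "eye" and "rotation" of the camera in the world. Camera axes: x right, y down, z forward; pixel columns grow to the right and rows downward; lengths in m; the calibration is good to about 2 mm. A picture is of the moment at which its call begins. There is no depth.
- finish_job(): hands the job in, once; it reports no verdict.
The state is a dict: "time": time; "qpos": joint angles; "dq": joint speeds; "tau": joint torques, N m; "tcp_pos": TCP position; "tcp_rot": TCP orientation; "ft_force": force on the tool from outside, world axes, zero at the start; "moment": the same for the moment, N m; "finger_gap": finger opening in m.
Only numpy, scipy, OpenCV 4.12 (cv2) and the standard library are available. Lean on these libraries where they do the work, as an engineer would, in place of code of your own. Each camera call takes 0.05 s, during which the arm holds its last target.

## Task

Slide the tall, heavy hop-sample crate along the bench into the docking station, fully home against its stop, by pushing it low near its base with the fingers so that it stays upright and does not tip; do not lift it or carry it by its handle. Then, with the crate home, press the round key on top of the station fully down and let it go, and leave the other things on the bench where they are.

Things in the scene. Friction and masses are not known exactly. Their poses are not given: they have to be found in the camera images.
- tall_crate: The crate to dock: plywood, steel corner strips, wooden lid; base 100 x 100 mm, flat upright sides 190 mm tall, wire handle on top to 220 mm (not to be used). 1.3 to 2.0 kg, friction on the bench 0.48 to 0.72: pushed above about 65 mm it may tip, below 45 mm it slides. Origin: centre of its underside; x, y square to its sides, x roughly (within 0.25 rad) along the station's x at the start.
- dock: Docking station, fixed: cream console 150 mm wide, 160 deep (x = 0 to 160 mm), 70 tall; its front face is the stop. Origin: on the bench at the foot of the stop, mid-width. The crate goes in along its +x; z up. Two aluminium guide rails 35 mm tall, 12 thick, stand out from the stop: inner faces at y = +-57 mm from x = 0 to -60 mm, then flared to about y = +-77 at x = -90 mm.
- dock_home (a point): Point on the bench, in the station's frame at x = -50 mm, y = 0: where the centre of the crate's underside is when fully home (7 mm of play to either side). Home, the crate's outer side stands 10 mm clear of the rails' flared ends. At the start the crate is 210 to 290 mm short of this point and up to 30 mm off the station's centre line.
- log_key_top (a point): Centre of the top of the round key (steel, 30 mm across) on the console's top, 110 mm behind the stop face and 88 mm above the bench when released.
- log_key (a joint): The key's travel: 0 released, 0.006 m fully down; it springs back. Takes about 5 N to push fully down.
- low_crate: Bystander, leave alone: a crate of the same make and base (100 x 100 mm) but only 80 mm tall, with a wire handle up to 108 mm. Origin: centre of its underside.
- beaker: Bystander: glass beaker of hop cones, 90 mm across, 120 mm tall. Origin: centre of its underside.
- jar: Bystander: jar, 64 mm across, 90 mm tall. Origin: centre of its underside.
- flask: Bystander: conical glass flask, 76 mm across at the foot, 108 mm tall. Origin: centre of its underside.
- scoop: Bystander: spoon-shaped scoop lying flat, 170 mm long. Origin: underneath it, near its middle.
- weight: Bystander: brass balance weight, cylinder 38 mm across, 35 mm tall. Origin: centre of its underside.

How it is judged:
On the way, in this order (a step that is already met when the one before it is completed fails the run):
1. the crate is home in the station, upright and against the stop (x of tall_crate in the frame of dock above -0.056 m and y of tall_crate in the frame of dock between -0.012 and 0.012 m and angle between tall_crate's own z axis and vertical below 0.05 rad and value of joint log_key below 0.003 m), for 0.2 s.
2. the key is pressed down with the crate home (value of joint log_key above 0.0048 m and x of tall_crate in the frame of dock above -0.056 m), for 0.05 s.
At the end, for the whole second after the job is handed in: The tall crate stands upright on the bench between the rails, its centre within 6 mm of the fully home position along the way in (so no more than a sliver of gap at the stop), at rest; the key has been pressed at least 4.8 of its 6 mm after the crate was home and is released (x of tall_crate in the frame of dock between -0.056 and -0.044 m and y of tall_crate in the frame of dock between -0.012 and 0.012 m and height (world z) of tall_crate below 0.005 m and angle between tall_crate's own z axis and vertical below 0.05 rad and linear speed of tall_crate below 0.02 m/s and value of joint log_key below 0.002 m); the robot touches nothing.
It fails at once if the tall crate tipped or rocked by more than about 8 degrees (angle between tall_crate's own z axis and vertical above 0.14 rad).
It fails at once if the tall crate was lifted off the bench (height (world z) of tall_crate above 0.012 m).
It fails at once if a bystander was moved by more than 20 mm (distance of any of low_crate, beaker, jar, flask, scoop, weight from where it was at the start of the episode above 0.02 m).
It also fails if it takes over 64 s, if anything falls off the work surface, if the arm or the gripper's body presses on something with over 40 N, if the wrist force passes 120 N, or if a joint passes its speed limit or range.

## Working session

There is one attempt and no reset: what is moved stays moved. The work goes in short steps, Python scripts to look and compute and a tool call to move; the robot and the scene stay as the last step left them, time stands still between calls to the robot, and variables do not carry over. Pictures are saved under pics/ and viewed, and the job is handed in when it is done.

Besides the shell and the picture viewer there is one more tool, called as name(argument=value, ...) on one line, values as JSON. drive_tool: Moves the arm, as the interface text tells. Its arguments: {"type":"object","properties":{"plan":{"type":"array"}},"required":["plan"]}

```bash
mkdir -p pics; ls; python3 - <<'E'
from rig import *
import cv2,numpy as np
s=read_state(); print(s)
for n in("side","top"):
    c=capture(n); cv2.imwrite(f"pics/{n}0.png",c["frame"]); print(n,c["camera_matrix"],c["eye"],c["rotation"])
E
```

```text
pics
{'time': 0.0, 'qpos': array([-1.28557802,  0.33283976, -0.06469181,  1.46094407,  0.02157297,
        1.34991822, -0.08853517]), 'dq': array([-0.00124635, -0.00094306,  0.00047425,  0.00114792, -0.00040216,
        0.00010682,  0.00134997]), 'tau': array([ 1.67696521e-04, -6.23273849e+01,  2.45356921e-02, -3.89875531e+01,
       -6.14633015e-02,  3.97558033e-02,  1.13331339e-04]), 'tcp_pos': array([0.18924504, 0.59524531, 0.22177266]), 'tcp_rot': array([-8.67661107e-05,  1.53315937e-01,  9.88176969e-01, -7.02272658e-04]), 'ft_force': array([ 0.76426169, -0.09744935, -0.17593227]), 'moment': array([ 0.03194034, -0.03319468, -0.04909156]), 'finger_gap': 0.08728353791403667}
side [[491.46242555   0.         321.03817827]
 [  0.         491.46242555 243.32540873]
 [  0.           0.           1.        ]] [ 0.33012467 -0.33381281  0.70612324] [-0.32324889  0.90529814 -0.25814586  0.09646838]
top [[498.4848262    0.         313.37340395]
 [  0.         498.4848262  234.06322243]
 [  0.           0.           1.        ]] [0.48599382 0.11598466 1.10230809] [-0.03753169  0.71458986 -0.69764161  0.0353395 ]
```

View pics/side0.png

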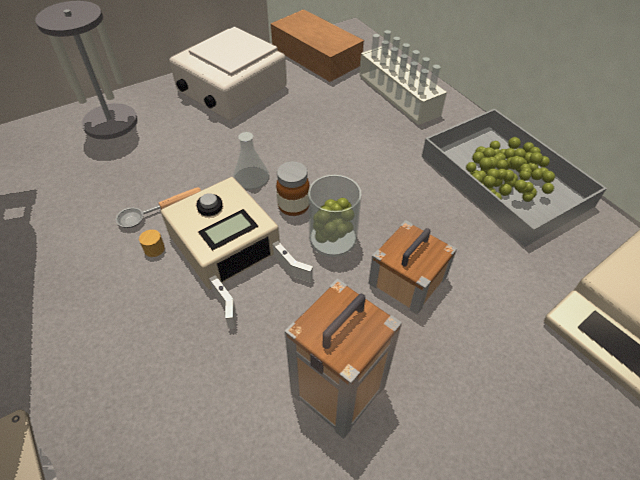

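View pics/top0.png

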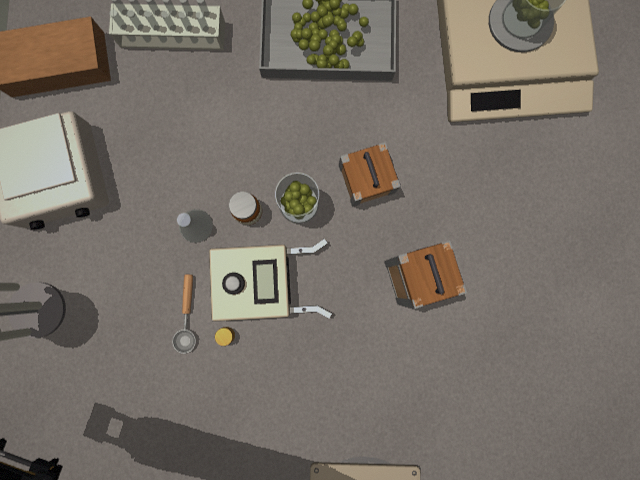

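```bash
python3 - <<'E'
import cv2
f=cv2.imread("pics/top0.png")
cv2.imwrite("pics/z1.png",cv2.resize(f[230:340,195:345],None,fx=5,fy=5,interpolation=cv2.INTER_CUBIC))
cv2.imwrite("pics/z2.png",cv2.resize(f[225:325,375:485],None,fx=6,fy=6,interpolation=cv2.INTER_CUBIC)[:600])
E
```

```text
(no output)
```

View pics/z1.png

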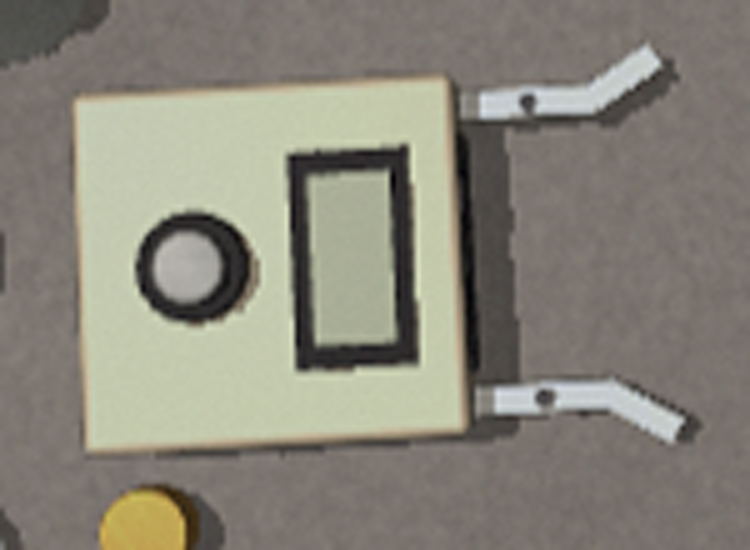

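View pics/z2.png

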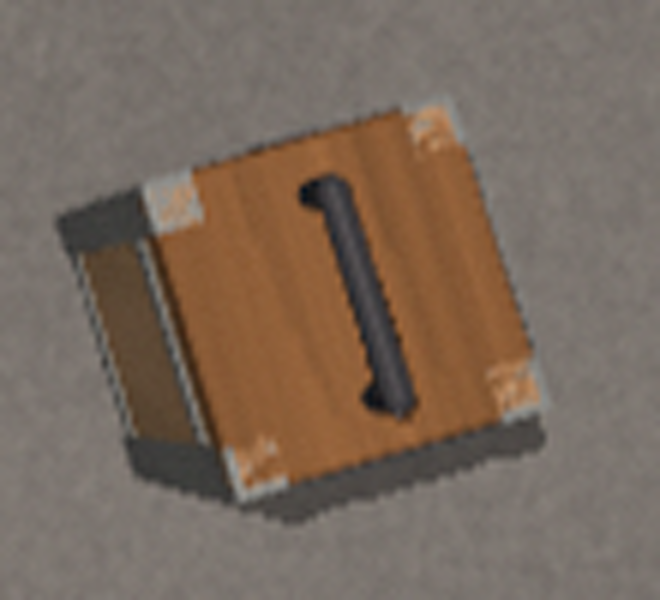

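```bash
cat > h.py <<'E'
from rig import *
import cv2,numpy as np
from scipy.spatial.transform import Rotation as R
K={"top":(np.array([[498.4848262,0,313.37340395],[0,498.4848262,234.06322243],[0,0,1]]),np.array([0.48599382,0.11598466,1.10230809]),R.from_quat([-0.03753169,0.71458986,-0.69764161,0.0353395],scalar_first=True).as_matrix()),
"side":(np.array([[491.46242555,0,321.03817827],[0,491.46242555,243.32540873],[0,0,1]]),np.array([0.33012467,-0.33381281,0.70612324]),R.from_quat([-0.32324889,0.90529814,-0.25814586,0.09646838],scalar_first=True).as_matrix())}
def up(cam,px,z):
    M,e,r=K[cam]; d=r@np.linalg.solve(M,[px[0],px[1],1]); return (e+d*(z-e[2])/d[2])[:2]
def proj(cam,P):
    M,e,r=K[cam]; q=M@(r.T@(np.array(P)-e)); return q[:2]/q[2]
def fit(pts,L,W):
    p=np.array(pts); c=p.mean(0)
    # order: back-+y? just fit similarity-free rotation
    q=np.array([[L/2,W/2],[-L/2,W/2],[-L/2,-W/2],[L/2,-W/2]])
    H=(p-c).T@q; th=np.arctan2(H[1,0]-H[0,1],H[0,0]+H[1,1]); r=np.array([[np.cos(th),-np.sin(th)],[np.sin(th),np.cos(th)]])
    return c,th,p-c-q@r.T
def wf(fr,p): # dock-> world
    c,th=fr; return c+np.array([[np.cos(th),-np.sin(th)],[np.sin(th),np.cos(th)]])@np.array(p)
E
python3 - <<'E'
from h import *
z=lambda p,s,o:[(p[0]+.5)/s-.5+o[0],(p[1]+.5)/s-.5+o[1]]
A=[up("top",z(p,5,(195,230)),.07) for p in[(78,98),(447,77),(468,430),(88,452)]]
# order for dock frame: +x into console (world +y). 
# dock +x ~ world +y (image left); dock +y ~ world -x (image down)
o=[A[3],A[2],A[1],A[0]]
c,th,res=fit(o,.16,.15); print("console",c,th,res*1e3)
R2=lambda t:np.array([[np.cos(t),-np.sin(t)],[np.sin(t),np.cos(t)]])
d0=c-R2(th)@[.08,0]; print("dock",d0,th)
B=[up("top",z(p,6,(375,225)),.19) for p in[(143,185),(450,95),(548,405),(240,500)]]
o=[B[3],B[2],B[1],B[0]]
cc,t2,res=fit(o,.1,.1); print("crate",cc,t2,res*1e3)
print("crate in dock",R2(th).T@(cc-d0),t2-th)
kp=wf((d0,th),[.11,0]);print("key",kp, up("top",z((187,267),5,(195,230)),.088))
for n,a,b,h in(("top","","",0),):pass
for p in[(371,170)]:print("low",up("top",p,.08))
for cor in[(-.05,-.05),(-.05,.05),(.05,.05),(.05,-.05)]:
  print([proj("side",list(wf((cc,t2),cor))+[zz]) .round() for zz in(0,.19)])
for cor in[(0,.075),(0,-.075),(.16,.075),(.16,-.075)]:
  print([proj("side",list(wf((d0,th),cor))+[zz]) .round() for zz in(0,.07)])
print("beaker",up("top",(298,198),.12),"jar",up("top",(244,207),.09))
E
```

```text
console [0.48983294 0.2514878 ] 1.652119275526668 [[ 2.49442601 -1.94640914]
 [ 2.15866036  2.30334507]
 [-2.61908768  3.08933648]
 [-2.03399869 -3.44627241]]
dock [0.49633161 0.17175219] 1.652119275526668
crate [ 0.51266438 -0.0983395 ] 1.8799276938041567 [[ 0.44788102 -0.64998505]
 [ 0.77129179  1.48982403]
 [-0.90607238  0.34269725]
 [-0.31310043 -1.18253622]]
crate in dock [-0.27052583  0.00566165] 0.22780841827748866
key [0.48739594 0.28138865] [0.48732577 0.28279035]
low [0.72911404 0.00332281]
[array([384., 387.]), array([401., 322.])]
[array([343., 439.]), array([350., 382.])]
[array([290., 394.]), array([284., 330.])]
[array([333., 348.]), array([337., 278.])]
[array([209., 292.]), array([202., 267.])]
[array([282., 251.]), array([279., 226.])]
[array([168., 234.]), array([159., 209.])]
[array([237., 201.]), array([233., 175.])]
beaker [0.65920627 0.15268485] jar [0.64314521 0.26417005]
```

drive_tool(plan=[{"tz": -5.5}, {"tz": -6, "tx": -2}, {"tx": -5.5, "az": 5}, {"tx": -5.8, "az": 5.5}, {"tx": -5.8, "az": 5.5}, {"tx": -5.8, "az": 5.5}, {"tx": -5.8, "az": 5.5}, {"tx": -5.8, "az": 5.5}, {"tx": -5.8, "az": 5.5}, {"tx": -5.8, "az": 5.5}])

```text
invalid input
```

drive_tool(plan=[{"jaw": 0, "tx": 0, "ty": 0, "tz": -5.5, "ax": 0, "ay": 0, "az": 0}, {"jaw": 0, "tx": -2, "ty": 0, "tz": -6, "ax": 0, "ay": 0, "az": 0}, {"jaw": 0, "tx": -5.5, "ty": 0, "tz": 0, "ax": 0, "ay": 0, "az": 5}, {"jaw": 0, "tx": -5.8, "ty": 0, "tz": 0, "ax": 0, "ay": 0, "az": 5.5}, {"jaw": 0, "tx": -5.8, "ty": 0, "tz": 0, "ax": 0, "ay": 0, "az": 5.5}, {"jaw": 0, "tx": -5.8, "ty": 0, "tz": 0, "ax": 0, "ay": 0, "az": 5.5}, {"jaw": 0, "tx": -5.8, "ty": 0, "tz": 0, "ax": 0, "ay": 0, "az": 5.5}, {"jaw": 0, "tx": -5.8, "ty": 0, "tz": 0, "ax": 0, "ay": 0, "az": 5.5}])

```text
time: 1.1
tcp_pos: [0.501, 0.4125, 0.3362]
tcp_rot: [-0.0, 0.425, 0.905, -0.0]
ft_force: [0.3, 1.5, 0.9]
finger_gap: 0.087
```

drive_tool(plan=[{"jaw": 0, "tx": -5.8, "ty": -0.5, "tz": 0, "ax": 0, "ay": 0, "az": 5.5}, {"jaw": 0, "tx": -5.8, "ty": -0.5, "tz": 0, "ax": 0, "ay": 0, "az": 5.5}, {"jaw": 0, "tx": -5.8, "ty": -0.5, "tz": 0, "ax": 0, "ay": 0, "az": 5.5}, {"jaw": 0, "tx": -5.8, "ty": -0.5, "tz": 0, "ax": 0, "ay": 0, "az": 5.5}, {"jaw": 0, "tx": -5.8, "ty": -0.5, "tz": 0, "ax": 0, "ay": 0, "az": 5.5}, {"jaw": 0, "tx": -5.8, "ty": -0.5, "tz": 0, "ax": 0, "ay": 0, "az": 0}, {"jaw": 0, "tx": -5.8, "ty": -0.5, "tz": 0, "ax": 0, "ay": 0, "az": 0}, {"jaw": 0, "tx": -5.8, "ty": -0.5, "tz": 0, "ax": 0, "ay": 0, "az": 0}, {"jaw": 0, "tx": -5.8, "ty": -0.5, "tz": 0, "ax": 0, "ay": 0, "az": 0}, {"jaw": 0, "tx": -5.8, "ty": -0.5, "tz": 0, "ax": 0, "ay": 0, "az": 0}, {"jaw": 0.3, "tx": 0, "ty": 0, "tz": 0, "ax": 0, "ay": 0, "az": 0}])

```text
time: 2.48
tcp_pos: [0.6533, -0.1448, 0.3361]
tcp_rot: [0.0, 0.63, 0.776, -0.002]
ft_force: [-0.4, 1.3, -0.8]
finger_gap: 0.0822
```

```bash
cat >> h.py <<'E'
DOCK=(np.array([0.49633,0.17175]),1.6521)
def tool_target(dx,dy,z,tilt):
    """tip in dock frame; tool x = dock +x (tilted), tool z leaning forward by tilt deg"""
    t=np.radians(tilt); th=DOCK[1]
    ex=np.array([np.cos(th),np.sin(th),0]); up_=np.array([0,0,1.])
    return ex,up_
def delta(dx,dy,z,tilt,sgn,yaw=0):
    s=read_state(); Rc=R.from_quat(s["tcp_rot"],scalar_first=True)
    t=np.radians(tilt); th=DOCK[1]+yaw; f=np.array([np.cos(th),np.sin(th),0]); u=np.array([0,0,1.])
    Z=-u*np.cos(t)+f*np.sin(t); X=sgn*(f*np.cos(t)+u*np.sin(t)); Y=np.cross(Z,X)
    Rt=R.from_matrix(np.stack([X,Y,Z],1)); p=np.array(list(wf(DOCK,[dx,dy]))+[z])
    dp=(p-s["tcp_pos"])
    print("tcp",s["tcp_pos"].round(4),"dp tool cm",(Rc.inv().apply(dp)*100).round(2),"target-tool cm",(Rt.inv().apply(dp)*100).round(2),"rot deg",np.degrees((Rc.inv()*Rt).as_rotvec()).round(2),"F",s["ft_force"].round(1),"q",s["qpos"].round(2),s["time"],s["finger_gap"])
def indock(p): 
    th=DOCK[1]; c,s=np.cos(th),np.sin(th); d=np.array(p[:2])-DOCK[0]; return np.array([c*d[0]+s*d[1],-s*d[0]+c*d[1]])
E
python3 - <<'E'
from h import *
for sg in(1,-1):delta(-.42,0.005,.33,0,sg)
E
```

```text
tcp [ 0.6533 -0.1448  0.3361] dp tool cm [ -7.39 -14.62   0.66] target-tool cm [ -9.17 -13.58   0.61] rot deg [-0.12  0.14  7.22] F [-0.4  1.3 -0.8] q [-0.18  0.43  0.51  1.15 -0.2   1.61  0.49] 2.475 0.08220415753545998
tcp [ 0.6533 -0.1448  0.3361] dp tool cm [ -7.39 -14.62   0.66] target-tool cm [ 9.17 13.58  0.61] rot deg [  -0.21   -0.18 -172.78] F [-0.4  1.3 -0.8] q [-0.18  0.43  0.51  1.15 -0.2   1.61  0.49] 2.475 0.08220415753545998
```

drive_tool(plan=[{"jaw": 0.3, "tx": 0, "ty": 0, "tz": 0, "ax": 0, "ay": 0, "az": 7.2}, {"jaw": 0.3, "tx": -3, "ty": -5, "tz": 0, "ax": 0, "ay": 0, "az": 0}, {"jaw": 0.3, "tx": -3, "ty": -4.5, "tz": 0, "ax": 0, "ay": 0, "az": 0}, {"jaw": 0.3, "tx": -3, "ty": -4, "tz": 0, "ax": 0, "ay": 0, "az": 0}])

```text
time: 2.98
tcp_pos: [0.5267, -0.2405, 0.3366]
tcp_rot: [-0.0, 0.674, 0.739, 0.0]
ft_force: [-0.5, -0.0, 0.8]
finger_gap: 0.0614
```

```bash
python3 - <<'E'
from h import *
delta(-.42,0.005,.20,30,1)
E
```

```text
tcp [ 0.5267 -0.2405  0.3366] dp tool cm [-0.67 -0.19 13.66] target-tool cm [-7.41 -0.18 11.5 ] rot deg [-0.15 29.97  0.54] F [-0.5 -0.   0.8] q [-0.14  0.21  0.59  1.42 -0.12  1.55  0.53] 2.975 0.06137229239534417
```

drive_tool(plan=[{"jaw": 0.3, "tx": 0, "ty": 0, "tz": 4, "ax": 0, "ay": 0, "az": 0.5}, {"jaw": 0.3, "tx": 0, "ty": 0, "tz": 0, "ax": 0, "ay": 10, "az": 0}, {"jaw": 0.3, "tx": 0, "ty": 0, "tz": 0, "ax": 0, "ay": 10, "az": 0}, {"jaw": 0.3, "tx": 0, "ty": 0, "tz": 0, "ax": 0, "ay": 10, "az": 0}, {"jaw": 0.3, "tx": 0, "ty": 0, "tz": 0, "ax": 0, "ay": 0, "az": 0}])

```text
time: 3.6
tcp_pos: [0.527, -0.2424, 0.2936]
tcp_rot: [-0.193, 0.657, 0.708, 0.175]
ft_force: [-0.3, -0.8, -1.2]
finger_gap: 0.061
```

```bash
python3 - <<'E'
from h import *
delta(-.41,0.005,.03,30,1)
cv2.imwrite("pics/s1.png",capture("side")["frame"])
E
```

```text
tcp [ 0.527  -0.2424  0.2936] dp tool cm [-12.78  -0.05  23.06] target-tool cm [-12.72  -0.19  23.1 ] rot deg [-0.15 -0.15 -0.39] F [-0.3 -0.8 -1.2] q [ 0.21  0.5   0.58  1.27 -0.62  1.84  0.81] 3.6 0.061002241024204276
```

View pics/s1.png

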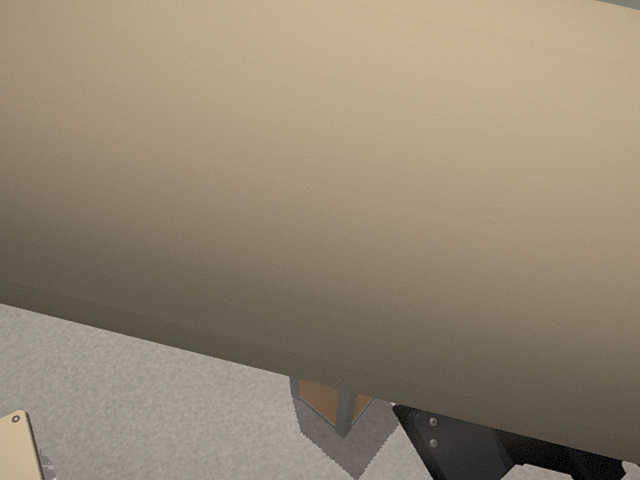

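drive_tool(plan=[{"jaw": 0.3, "tx": -2.6, "ty": 0, "tz": 4.6, "ax": 0, "ay": 0, "az": 0}, {"jaw": 0.3, "tx": -2.6, "ty": 0, "tz": 4.6, "ax": 0, "ay": 0, "az": 0}, {"jaw": 0.3, "tx": -2.6, "ty": 0, "tz": 4.6, "ax": 0, "ay": 0, "az": 0}, {"jaw": 0.3, "tx": -2.6, "ty": 0, "tz": 4.6, "ax": 0, "ay": 0, "az": 0}, {"jaw": 0.3, "tx": 0, "ty": 0, "tz": 0, "ax": 0, "ay": 0, "az": -0.4}])

```text
time: 4.28
tcp_pos: [0.5273, -0.2351, 0.0835]
tcp_rot: [-0.192, 0.651, 0.713, 0.175]
ft_force: [-0.2, 0.6, 0.7]
finger_gap: 0.0607
```

```bash
python3 - <<'E'
from h import *
delta(-.41,0.005,.025,30,1)
cv2.imwrite("pics/t2.png",capture("top")["frame"])
E
```

```text
tcp [ 0.5273 -0.2351  0.0835] dp tool cm [-3.11 -0.28  4.96] target-tool cm [-3.1  -0.28  4.97] rot deg [-0.31 -0.11  0.49] F [-0.2  0.6  0.7] q [ 0.21  0.65  0.52  1.51 -0.67  1.51  1.  ] 4.275 0.0606753166626398
```

View pics/t2.png

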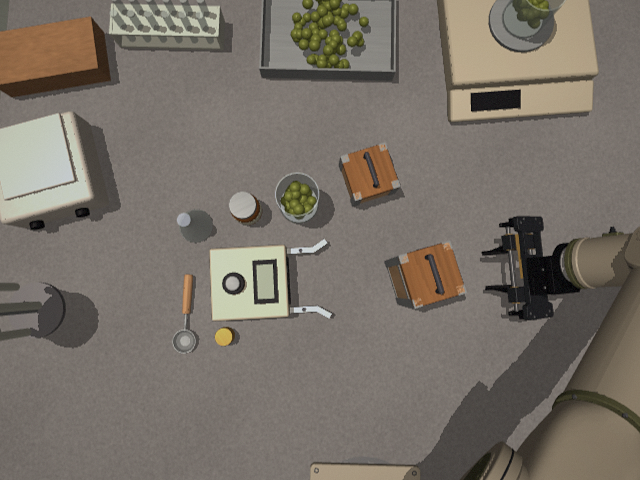

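drive_tool(plan=[{"jaw": 0.3, "tx": -1.6, "ty": -0.15, "tz": 2.5, "ax": 0, "ay": 0, "az": 0.2}, {"jaw": 0.3, "tx": -1.5, "ty": -0.15, "tz": 2.5, "ax": 0, "ay": 0, "az": 0.2}, {"jaw": 0.3, "tx": 2.6, "ty": 0, "tz": 1.5, "ax": 0, "ay": 0, "az": 0}, {"jaw": 0.3, "tx": 1.7, "ty": 0, "tz": 1, "ax": 0, "ay": 0, "az": 0}, {"jaw": 0.3, "tx": 0, "ty": 0, "tz": 0, "ax": 0, "ay": 0, "az": 0}])

```text
time: 4.95
tcp_pos: [0.523, -0.1892, 0.029]
tcp_rot: [-0.189, 0.653, 0.712, 0.176]
ft_force: [1.1, 0.3, 1.1]
finger_gap: 0.061
```

```bash
python3 - <<'E'
from h import *
delta(-.34,0.005,.025,30,1)
E
```

```text
tcp [ 0.523  -0.1892  0.029 ] dp tool cm [ 1.7  -0.22  1.44] target-tool cm [ 1.7  -0.22  1.44] rot deg [0.09 0.04 0.27] F [1.1 0.3 1.1] q [ 0.16  0.66  0.5   1.63 -0.7   1.37  1.01] 4.95 0.06095826743562387
```

drive_tool(plan=[{"jaw": 0.3, "tx": 0.8, "ty": -0.2, "tz": 0.9, "ax": 0, "ay": 0, "az": 0.2}, {"jaw": 0.3, "tx": 0.87, "ty": 0, "tz": 0.5, "ax": 0, "ay": 0, "az": 0}, {"jaw": 0.3, "tx": 0.87, "ty": 0, "tz": 0.5, "ax": 0, "ay": 0, "az": 0}, {"jaw": 0.3, "tx": 0.87, "ty": 0, "tz": 0.5, "ax": 0, "ay": 0, "az": 0}, {"jaw": 0.3, "tx": 0.87, "ty": 0, "tz": 0.5, "ax": 0, "ay": 0, "az": 0}, {"jaw": 0.3, "tx": 0.87, "ty": 0, "tz": 0.5, "ax": 0, "ay": 0, "az": 0}, {"jaw": 0.3, "tx": 0.87, "ty": 0, "tz": 0.5, "ax": 0, "ay": 0, "az": 0}])

```text
time: 5.82
tcp_pos: [0.5136, -0.1216, 0.0227]
tcp_rot: [-0.189, 0.657, 0.709, 0.174]
ft_force: [-0.3, -7.6, -0.8]
finger_gap: 0.0608
```

```bash
python3 - <<'E'
from h import *
delta(-.15,0.0,.025,30,1)
f=capture("top")["frame"];cv2.imwrite("pics/t3.png",np.hstack([cv2.resize(f[215:345,250:540],None,fx=2.7,fy=2.7,interpolation=cv2.INTER_CUBIC)]))
E
```

```text
tcp [ 0.5136 -0.1216  0.0227] dp tool cm [12.6   0.59  6.94] target-tool cm [12.57  0.67  6.99] rot deg [ 0.08  0.22 -0.31] F [-0.3 -7.6 -0.8] q [ 0.06  0.58  0.48  1.76 -0.72  1.28  0.94] 5.825 0.06082392458463463
```

View pics/t3.png

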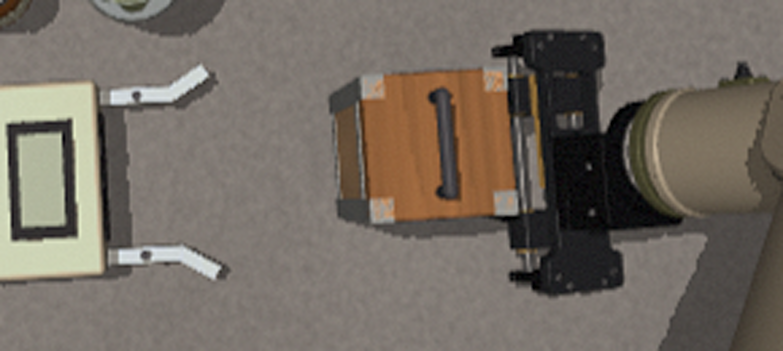

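```bash
cat >> h.py <<'E'
def crate(pts,s,off,cam="top"):
    B=[up(cam,[(p[0]+.5)/s-.5+off[0],(p[1]+.5)/s-.5+off[1]],.19) for p in pts]
    c,t,res=fit([B[3],B[2],B[1],B[0]],.1,.1); print("crate in dock",indock(c).round(4),"yaw deg",round(np.degrees(t-DOCK[1]),2),"res mm",(res*1e3).round(1).tolist())
def zoomtop(name):
    f=capture("top")["frame"];cv2.imwrite(name,cv2.resize(f[225:330,270:450],None,fx=4.4,fy=4.4,interpolation=cv2.INTER_CUBIC))
E
python3 - <<'E'
from h import *
crate([(360,75),(507,68),(518,215),(372,223)],2.7,(250,215))
print(indock(read_state()["tcp_pos"]))
# rail tips check: inner faces lines at z .035 in 2.7 zoom: and centre line
for x,y in((0,.075),(0,-.075),(-.06,.057),(-.06,-.057),(-.09,.077),(-.09,-.077)):
    z=.07 if x==0 else .035
    q=proj("top",list(wf(DOCK,[x,y]))+[z]); print(x,y,((q+.5-[250,215])*2.7-.5).round(1))
E
```

```text
crate in dock [-0.2353 -0.0064] yaw deg -0.17 res mm [[0.2, -0.9], [0.1, 0.6], [-0.5, 0.0], [0.2, 0.3]]
[-0.29190276  0.00640577]
0 0.075 [106.9 275.4]
0 -0.075 [96.8 78.6]
-0.06 0.057 [184.2 245.1]
-0.06 -0.057 [175.9 100.5]
-0.09 0.077 [223.9 268.6]
-0.09 -0.077 [212.1  73.3]
```

drive_tool(plan=[{"jaw": 0.3, "tx": 0.87, "ty": -0.07, "tz": 0.5, "ax": 0, "ay": 0, "az": 0}, {"jaw": 0.3, "tx": 0.87, "ty": -0.07, "tz": 0.5, "ax": 0, "ay": 0, "az": 0}, {"jaw": 0.3, "tx": 0.87, "ty": -0.07, "tz": 0.5, "ax": 0, "ay": 0, "az": 0}, {"jaw": 0.3, "tx": 0.87, "ty": -0.07, "tz": 0.5, "ax": 0, "ay": 0, "az": 0}, {"jaw": 0.3, "tx": 0.87, "ty": -0.07, "tz": 0.5, "ax": 0, "ay": 0, "az": 0}, {"jaw": 0.3, "tx": 0.87, "ty": -0.07, "tz": 0.5, "ax": 0, "ay": 0, "az": 0}, {"jaw": 0.3, "tx": 0.87, "ty": -0.07, "tz": 0.5, "ax": 0, "ay": 0, "az": 0}, {"jaw": 0.3, "tx": 0.87, "ty": -0.07, "tz": 0.5, "ax": 0, "ay": 0, "az": 0}])

```text
time: 6.88
tcp_pos: [0.5021, -0.0416, 0.0228]
tcp_rot: [-0.189, 0.657, 0.709, 0.175]
ft_force: [-0.0, -6.8, -1.9]
finger_gap: 0.0611
```

```bash
python3 - <<'E'
from h import *
delta(-.108,0.01,.025,30,1)
zoomtop("pics/t4.png")
E
```

```text
tcp [ 0.5021 -0.0416  0.0228] dp tool cm [9.23 0.1  5.04] target-tool cm [9.21 0.16 5.06] rot deg [ 0.1   0.17 -0.29] F [-0.  -6.8 -1.9] q [-0.06  0.49  0.45  1.88 -0.73  1.19  0.86] 6.875 0.06113313343529558
```

View pics/t4.png

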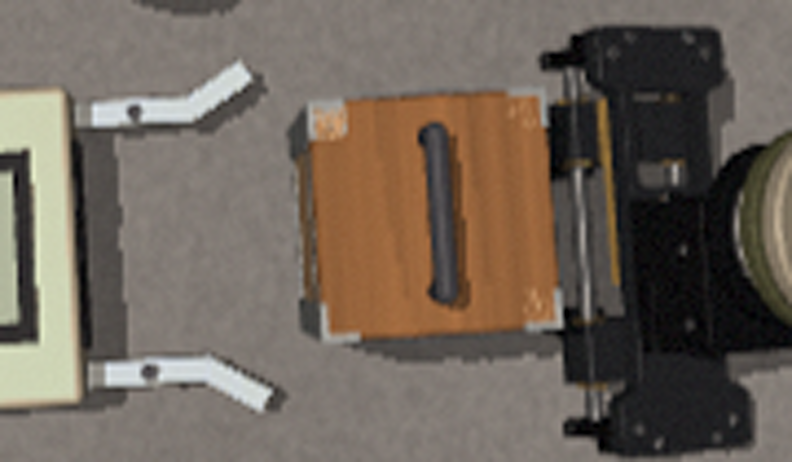

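```bash
python3 - <<'E'
from h import *
crate([(307,103),(543,90),(558,326),(321,340)],4.4,(270,225))
E
```

```text
crate in dock [-0.1536 -0.002 ] yaw deg -0.21 res mm [[0.9, -0.8], [1.2, 1.3], [-1.0, 0.5], [-1.0, -0.9]]
```

drive_tool(plan=[{"jaw": 0.3, "tx": 0.87, "ty": -0.03, "tz": 0.5, "ax": 0, "ay": 0, "az": 0}, {"jaw": 0.3, "tx": 0.87, "ty": -0.03, "tz": 0.5, "ax": 0, "ay": 0, "az": 0}, {"jaw": 0.3, "tx": 0.87, "ty": -0.03, "tz": 0.5, "ax": 0, "ay": 0, "az": 0}, {"jaw": 0.3, "tx": 0.87, "ty": -0.03, "tz": 0.5, "ax": 0, "ay": 0, "az": 0}, {"jaw": 0.3, "tx": 0.87, "ty": 0, "tz": 0.5, "ax": 0, "ay": 0, "az": 0}, {"jaw": 0.3, "tx": 0.87, "ty": 0, "tz": 0.5, "ax": 0, "ay": 0, "az": 0}, {"jaw": 0.3, "tx": 0.87, "ty": 0, "tz": 0.5, "ax": 0, "ay": 0, "az": 0}, {"jaw": 0.3, "tx": 0.87, "ty": 0, "tz": 0.5, "ax": 0, "ay": 0, "az": 0}, {"jaw": 0.3, "tx": 0.6, "ty": 0, "tz": 0.35, "ax": 0, "ay": 0, "az": 0}])

```text
time: 8.05
tcp_pos: [0.4939, 0.0457, 0.0228]
tcp_rot: [-0.19, 0.657, 0.709, 0.175]
ft_force: [0.3, -6.6, -2.1]
finger_gap: 0.0609
```

```bash
python3 - <<'E'
from h import *
delta(-.108,0.01,.025,30,1)
zoomtop("pics/t5.png")
E
```

```text
tcp [0.4939 0.0457 0.0228] dp tool cm [1.62 0.26 0.68] target-tool cm [1.62 0.27 0.68] rot deg [ 0.05  0.11 -0.27] F [ 0.3 -6.6 -2.1] q [-0.18  0.42  0.4   1.97 -0.76  1.09  0.74] 8.05 0.060935735246224046
```

View pics/t5.png

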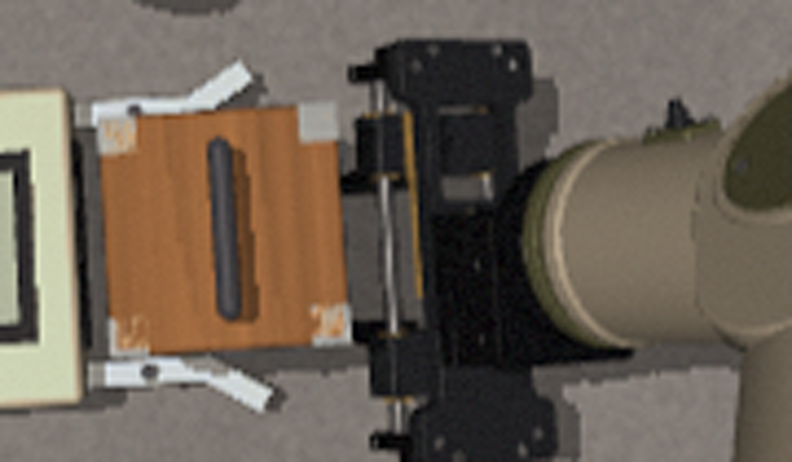

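drive_tool(plan=[{"jaw": 0.3, "tx": 0.43, "ty": 0, "tz": 0.25, "ax": 0, "ay": 0, "az": 0}, {"jaw": 0.3, "tx": 0.43, "ty": 0, "tz": 0.25, "ax": 0, "ay": 0, "az": 0}, {"jaw": 0.3, "tx": 0.26, "ty": 0, "tz": 0.15, "ax": 0, "ay": 0, "az": 0}])

```text
time: 8.48
tcp_pos: [0.4929, 0.0585, 0.0228]
tcp_rot: [-0.19, 0.657, 0.709, 0.175]
ft_force: [0.3, -7.2, -2.2]
finger_gap: 0.0608
```

```bash
python3 - <<'E'
from h import *
delta(-.108,0.01,.025,30,1)
E
```

```text
tcp [0.4929 0.0585 0.0228] dp tool cm [0.51 0.26 0.04] target-tool cm [0.51 0.26 0.04] rot deg [ 0.05  0.1  -0.26] F [ 0.3 -7.2 -2.2] q [-0.2   0.41  0.39  1.98 -0.77  1.08  0.73] 8.475 0.060843040884396946
```

drive_tool(plan=[{"jaw": 0.3, "tx": 0.17, "ty": 0, "tz": 0.1, "ax": 0, "ay": 0, "az": 0}, {"jaw": 0.3, "tx": 0.17, "ty": 0, "tz": 0.1, "ax": 0, "ay": 0, "az": 0}, {"jaw": 0.3, "tx": 0, "ty": 0, "tz": 0, "ax": 0, "ay": 0, "az": 0}])

```text
time: 8.85
tcp_pos: [0.4926, 0.0624, 0.0228]
tcp_rot: [-0.19, 0.657, 0.709, 0.175]
ft_force: [-0.5, -6.0, -1.5]
finger_gap: 0.061
```

```bash
python3 - <<'E'
from h import *
delta(-.108,0.01,.025,30,1)
zoomtop("pics/t6.png")
E
```

```text
tcp [0.4926 0.0624 0.0228] dp tool cm [ 0.17  0.26 -0.16] target-tool cm [ 0.17  0.26 -0.16] rot deg [ 0.04  0.09 -0.27] F [-0.5 -6.  -1.5] q [-0.21  0.41  0.39  1.98 -0.77  1.07  0.72] 8.85 0.06103392540917173
```

View pics/t6.png

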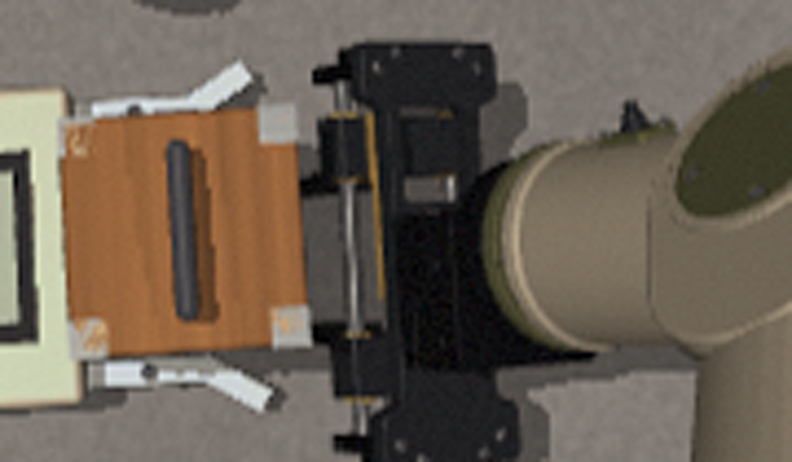

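drive_tool(plan=[{"jaw": 0.3, "tx": 0.17, "ty": 0, "tz": 0.1, "ax": 0, "ay": 0, "az": 0}, {"jaw": 0.3, "tx": 0.09, "ty": 0, "tz": 0.05, "ax": 0, "ay": 0, "az": 0}])

```text
time: 9.15
tcp_pos: [0.4925, 0.0639, 0.0226]
tcp_rot: [-0.189, 0.657, 0.709, 0.174]
ft_force: [-0.2, -13.8, 1.0]
finger_gap: 0.0606
```

```bash
python3 - <<'E'
from h import *
crate([(60,120),(296,107),(312,345),(74,357)],4.4,(270,225))
print(indock(read_state()["tcp_pos"]))
E
```

```text
crate in dock [-0.051  -0.0007] yaw deg 0.05 res mm [[1.4, -1.1], [0.4, 0.7], [-1.1, 0.9], [-0.7, -0.5]]
[-0.10720977  0.0125545 ]
```

drive_tool(plan=[{"jaw": 0.3, "tx": 0.09, "ty": 0, "tz": 0.05, "ax": 0, "ay": 0, "az": 0}, {"jaw": 0.3, "tx": 0.09, "ty": 0, "tz": 0.05, "ax": 0, "ay": 0, "az": 0}, {"jaw": 0.3, "tx": 0, "ty": 0, "tz": 0, "ax": 0, "ay": 0, "az": 0}])

```text
time: 9.52
tcp_pos: [0.4925, 0.064, 0.0226]
tcp_rot: [-0.188, 0.658, 0.708, 0.174]
ft_force: [-2.2, -19.0, 2.6]
finger_gap: 0.0612
```

drive_tool(plan=[{"jaw": 0.3, "tx": -1.7, "ty": 0, "tz": -1, "ax": 0, "ay": 0, "az": 0}, {"jaw": 0.3, "tx": -4.3, "ty": 0, "tz": -2.5, "ax": 0, "ay": 0, "az": 0}, {"jaw": 1, "tx": -4.3, "ty": 0, "tz": -2.5, "ax": 0, "ay": 0, "az": 0}, {"jaw": 1, "tx": 2.6, "ty": 0, "tz": -4.6, "ax": 0, "ay": 0, "az": 0}, {"jaw": 1, "tx": 2.6, "ty": 0, "tz": -4.6, "ax": 0, "ay": 0, "az": 0}, {"jaw": 1, "tx": 2.6, "ty": 0, "tz": -4.6, "ax": 0, "ay": 0, "az": 0}, {"jaw": 1, "tx": 2.6, "ty": 0, "tz": -4.6, "ax": 0, "ay": 0, "az": 0}, {"jaw": 1, "tx": 2.6, "ty": 0, "tz": -4.6, "ax": 0, "ay": 0, "az": 0}, {"jaw": 1, "tx": 2.6, "ty": 0, "tz": -4.6, "ax": 0, "ay": 0, "az": 0}, {"jaw": 1, "tx": 0, "ty": 0, "tz": 0, "ax": 0, "ay": -10, "az": 0}, {"jaw": 1, "tx": 0, "ty": 0, "tz": 0, "ax": 0, "ay": -10, "az": 0}, {"jaw": 1, "tx": 0, "ty": 0, "tz": 0, "ax": 0, "ay": -10, "az": 0}, {"jaw": 1, "tx": 0, "ty": 0, "tz": 0, "ax": 0, "ay": 0, "az": 0}])

```text
time: 11.15
tcp_pos: [0.502, -0.0493, 0.3411]
tcp_rot: [-0.0, 0.676, 0.737, -0.001]
ft_force: [-0.9, 0.0, 0.2]
finger_gap: 0.0005
```

```bash
python3 - <<'E'
from h import *
delta(.11,0.0,.25,0,1)
f=capture("top")["frame"];cv2.imwrite("pics/t7.png",f);
f=capture("side")["frame"];cv2.imwrite("pics/s7.png",f)
E
```

```text
tcp [ 0.502  -0.0493  0.3411] dp tool cm [33.08  1.4   9.09] target-tool cm [33.08  1.23  9.11] rot deg [-0.1   0.02  0.26] F [-0.9  0.   0.2] q [-0.38  0.01  0.4   1.59 -0.    1.54  0.1 ] 11.15 0.0005194566699403008
```

View pics/t7.png

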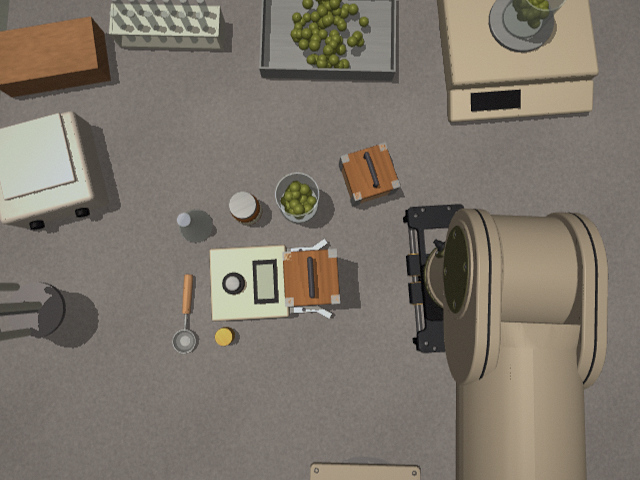

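View pics/s7.png

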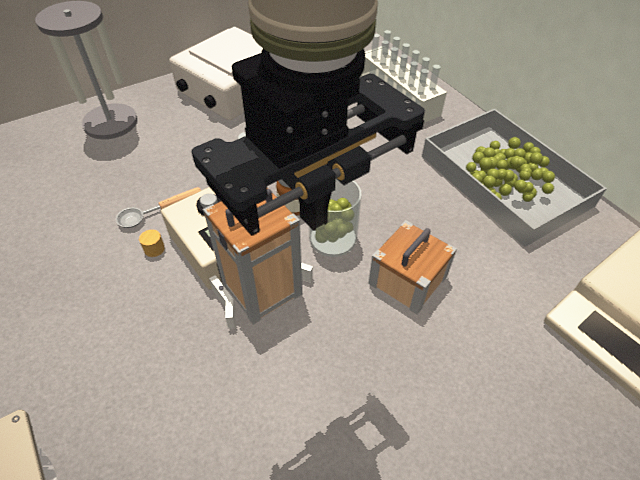

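drive_tool(plan=[{"jaw": 1, "tx": 5.5, "ty": 0.3, "tz": 0, "ax": 0, "ay": 0, "az": 0}, {"jaw": 1, "tx": 5.5, "ty": 0.3, "tz": 0, "ax": 0, "ay": 0, "az": 0}, {"jaw": 1, "tx": 5.5, "ty": 0.2, "tz": 0, "ax": 0, "ay": 0, "az": 0}, {"jaw": 1, "tx": 5.5, "ty": 0.2, "tz": 0, "ax": 0, "ay": 0, "az": 0}, {"jaw": 1, "tx": 5.5, "ty": 0.2, "tz": 0, "ax": 0, "ay": 0, "az": 0}, {"jaw": 1, "tx": 5.5, "ty": 0.2, "tz": 0, "ax": 0, "ay": 0, "az": 0}, {"jaw": 1, "tx": 0, "ty": 0, "tz": 0, "ax": 0, "ay": 0, "az": 0}, {"jaw": 1, "tx": 0, "ty": 0, "tz": 5, "ax": 0, "ay": 0, "az": 0}, {"jaw": 1, "tx": 0, "ty": 0, "tz": 5, "ax": 0, "ay": 0, "az": 0}, {"jaw": 1, "tx": 0, "ty": 0, "tz": 5, "ax": 0, "ay": 0, "az": 0}, {"jaw": 1, "tx": 0, "ty": 0, "tz": 5, "ax": 0, "ay": 0, "az": 0}, {"jaw": 1, "tx": 0, "ty": 0, "tz": 2.5, "ax": 0, "ay": 0, "az": 0}, {"jaw": 1, "tx": 0, "ty": 0, "tz": 0, "ax": 0, "ay": 0, "az": 0}])

```text
time: 12.88
tcp_pos: [0.4897, 0.2742, 0.1137]
tcp_rot: [-0.001, 0.68, 0.733, -0.003]
ft_force: [-1.2, 0.1, 1.5]
finger_gap: 0.0005
```

```bash
python3 - <<'E'
from h import *
delta(.11,0.0,.09,0,1)
f=capture("side")["frame"];cv2.imwrite("pics/s8.png",cv2.resize(f[130:330,100:350],None,fx=3,fy=3))
E
```

```text
tcp [0.4897 0.2742 0.1137] dp tool cm [ 0.74 -0.16  2.37] target-tool cm [ 0.73 -0.17  2.37] rot deg [-0.34  0.12 -0.39] F [-1.2  0.1  1.5] q [-0.68  0.28  0.11  1.77 -0.03  1.1  -0.49] 12.875 0.00045087365510918176
```

View pics/s8.png

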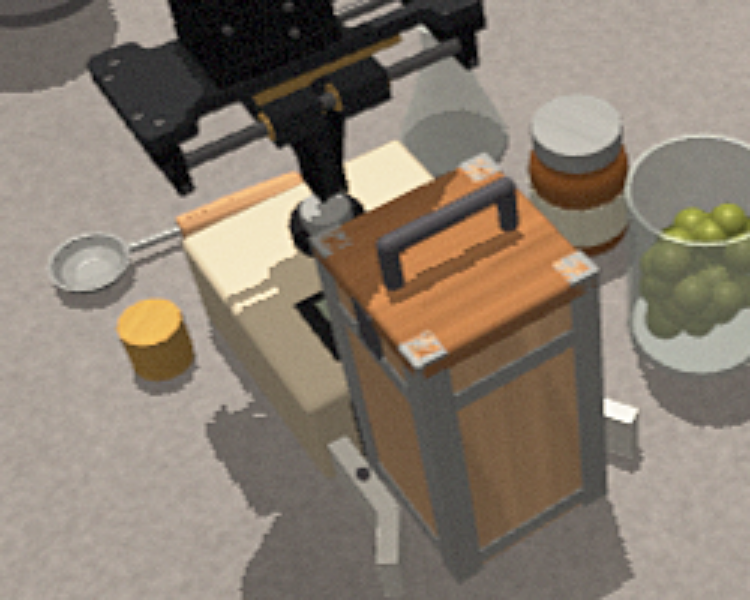

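drive_tool(plan=[{"jaw": 1, "tx": 0.8, "ty": -0.2, "tz": 0.5, "ax": 0, "ay": 0, "az": 0}, {"jaw": 1, "tx": 0, "ty": 0, "tz": 1.5, "ax": 0, "ay": 0, "az": 0}, {"jaw": 1, "tx": 0, "ty": 0, "tz": 0, "ax": 0, "ay": 0, "az": 0}])

```text
time: 13.3
tcp_pos: [0.4865, 0.2847, 0.0945]
tcp_rot: [-0.001, 0.679, 0.734, -0.002]
ft_force: [-0.6, 0.0, -0.1]
finger_gap: -0.0
```

```bash
python3 - <<'E'
from h import *
delta(.11,0.0,.082,0,1)
E
```

```text
tcp [0.4865 0.2847 0.0945] dp tool cm [-0.34  0.07  1.25] target-tool cm [-0.34  0.06  1.25] rot deg [-0.19  0.05 -0.14] F [-0.6  0.  -0.1] q [-0.7   0.31  0.1   1.78 -0.04  1.06 -0.5 ] 13.3 -2.4118619748163977e-05
```

drive_tool(plan=[{"jaw": 1, "tx": -0.3, "ty": 0, "tz": 0.3, "ax": 0, "ay": 0, "az": 0}, {"jaw": 1, "tx": 0, "ty": 0, "tz": 0.4, "ax": 0, "ay": 0, "az": 0}, {"jaw": 1, "tx": 0, "ty": 0, "tz": 0.4, "ax": 0, "ay": 0, "az": 0}, {"jaw": 1, "tx": 0, "ty": 0, "tz": 0, "ax": 0, "ay": 0, "az": 0}])

```text
time: 13.8
tcp_pos: [0.4879, 0.2817, 0.0862]
tcp_rot: [-0.0, 0.679, 0.734, -0.0]
ft_force: [-5.0, -5.1, 18.0]
finger_gap: 0.0006
```

```bash
python3 - <<'E'
from h import *
delta(.11,0.0,.082,0,1)
f=capture("side")["frame"];cv2.imwrite("pics/s9.png",cv2.resize(f[130:280,120:300],None,fx=4,fy=4,interpolation=cv2.INTER_CUBIC))
f=capture("top")["frame"];cv2.imwrite("pics/t9.png",f)
E
```

```text
tcp [0.4879 0.2817 0.0862] dp tool cm [-0.03 -0.05  0.42] target-tool cm [-0.03 -0.05  0.42] rot deg [-0.06 -0.01 -0.2 ] F [-5.  -5.1 18. ] q [-0.69  0.31  0.1   1.79 -0.04  1.04 -0.5 ] 13.8 0.0005859039608752598
```

View pics/s9.png

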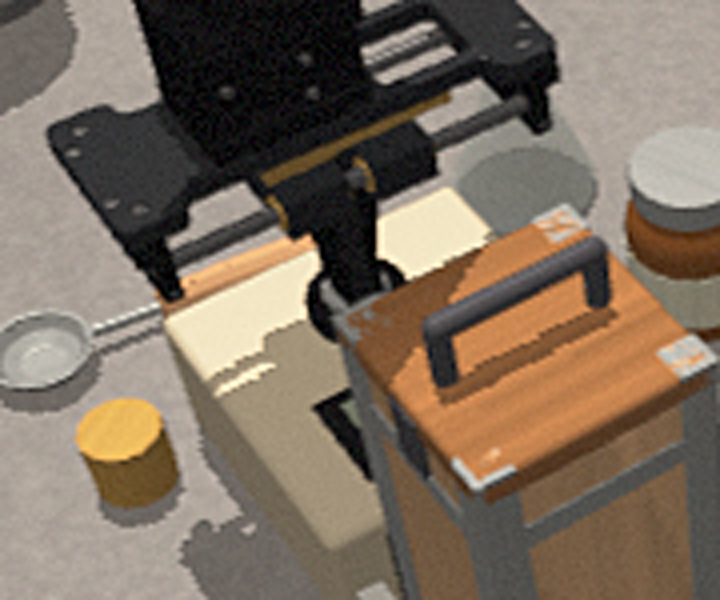

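View pics/t9.png

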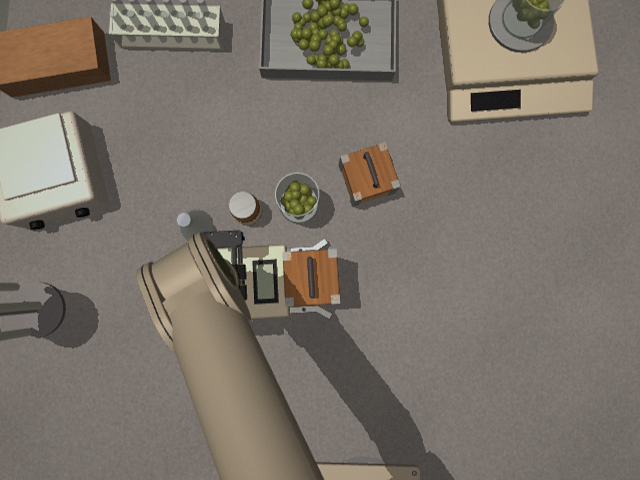

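drive_tool(plan=[{"jaw": 1, "tx": 0, "ty": 0, "tz": -0.15, "ax": 0, "ay": 0, "az": 0}, {"jaw": 1, "tx": 0, "ty": 0, "tz": 0, "ax": 0, "ay": 0, "az": 0}])

```text
time: 14.15
tcp_pos: [0.4878, 0.2817, 0.0866]
tcp_rot: [-0.0, 0.679, 0.734, -0.0]
ft_force: [-0.8, -3.2, 5.2]
finger_gap: 0.0004
```

drive_tool(plan=[{"jaw": 1, "tx": 0, "ty": 0, "tz": -0.15, "ax": 0, "ay": 0, "az": 0}, {"jaw": 1, "tx": 0, "ty": 0, "tz": 0, "ax": 0, "ay": 0, "az": 0}])

```text
time: 14.4
tcp_pos: [0.4878, 0.2818, 0.0878]
tcp_rot: [-0.0, 0.679, 0.734, -0.0]
ft_force: [0.9, -3.8, 4.0]
finger_gap: 0.0007
```

drive_tool(plan=[{"jaw": 1, "tx": 0, "ty": 0, "tz": -0.2, "ax": 0, "ay": 0, "az": 0}, {"jaw": 1, "tx": 0, "ty": 0, "tz": 0, "ax": 0, "ay": 0, "az": 0}])

```text
time: 14.65
tcp_pos: [0.4876, 0.2822, 0.0897]
tcp_rot: [-0.001, 0.679, 0.734, -0.0]
ft_force: [1.9, -1.6, 3.2]
finger_gap: 0.0004
```

drive_tool(plan=[{"jaw": 1, "tx": 0, "ty": 0, "tz": 0.3, "ax": 0, "ay": 0, "az": 0}, {"jaw": 1, "tx": 0, "ty": 0, "tz": 0.3, "ax": 0, "ay": 0, "az": 0}, {"jaw": 1, "tx": 0, "ty": 0, "tz": 0, "ax": 0, "ay": 0, "az": 0}, {"jaw": 1, "tx": 0, "ty": 0, "tz": 0, "ax": 0, "ay": 0, "az": 0}])

```text
time: 15.15
tcp_pos: [0.4877, 0.2824, 0.086]
tcp_rot: [-0.001, 0.679, 0.734, 0.0]
ft_force: [-8.5, -7.4, 29.1]
finger_gap: 0.0003
```

drive_tool(plan=[{"jaw": 1, "tx": 0, "ty": 0, "tz": -0.5, "ax": 0, "ay": 0, "az": 0}, {"jaw": 1, "tx": 0, "ty": 0, "tz": -1.5, "ax": 0, "ay": 0, "az": 0}, {"jaw": 1, "tx": 0, "ty": 0, "tz": -5, "ax": 0, "ay": 0, "az": 0}, {"jaw": 1, "tx": 0, "ty": 0, "tz": -5, "ax": 0, "ay": 0, "az": 0}, {"jaw": 1, "tx": 0, "ty": 0, "tz": -5, "ax": 0, "ay": 0, "az": 0}, {"jaw": 1, "tx": 0, "ty": 0, "tz": -5, "ax": 0, "ay": 0, "az": 0}, {"jaw": 1, "tx": 5, "ty": 0, "tz": 0, "ax": 0, "ay": 0, "az": 0}, {"jaw": 1, "tx": 5, "ty": 0, "tz": 0, "ax": 0, "ay": 0, "az": 0}, {"jaw": 1, "tx": 5, "ty": 0, "tz": 0, "ax": 0, "ay": 0, "az": 0}, {"jaw": 1, "tx": 5, "ty": 0, "tz": 0, "ax": 0, "ay": 0, "az": 0}, {"jaw": 1, "tx": 0, "ty": 0, "tz": 0, "ax": 0, "ay": 0, "az": 0}])

```text
time: 16.52
tcp_pos: [0.4689, 0.4858, 0.3017]
tcp_rot: [-0.002, 0.676, 0.736, -0.002]
ft_force: [0.2, -1.0, -0.5]
finger_gap: 0.0005
```

```bash
python3 - <<'E'
from h import *
print(read_state()["ft_force"])
f=capture("top")["frame"];cv2.imwrite("pics/t10.png",f)
f=capture("side")["frame"];cv2.imwrite("pics/s10.png",f)
E
```

```text
[ 0.18618859 -0.96242956 -0.53037591]
```

View pics/t10.png

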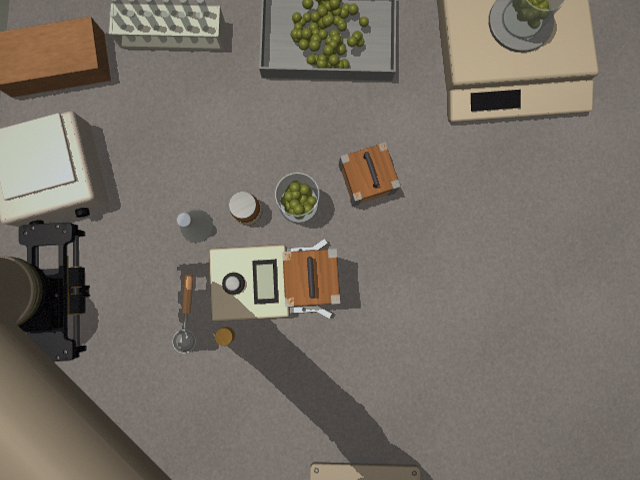

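View pics/s10.png

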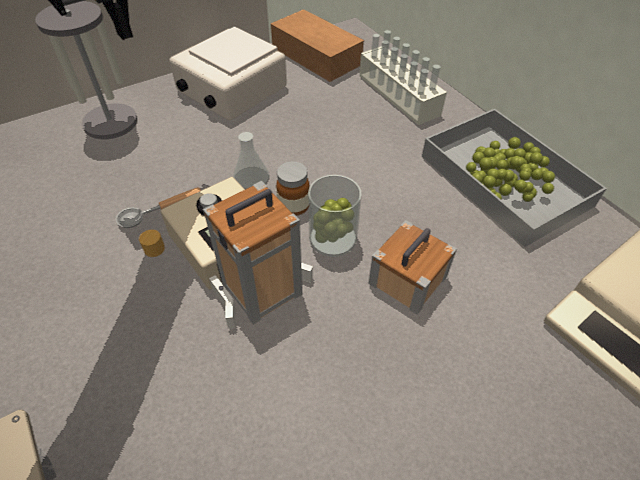

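```bash
python3 - <<'E'
from h import *
f=cv2.imread("pics/t10.png");cv2.imwrite("pics/z10.png",cv2.resize(f[225:330,195:375],None,fx=4.4,fy=4.4,interpolation=cv2.INTER_CUBIC))
E
```

```text
(no output)
```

View pics/z10.png

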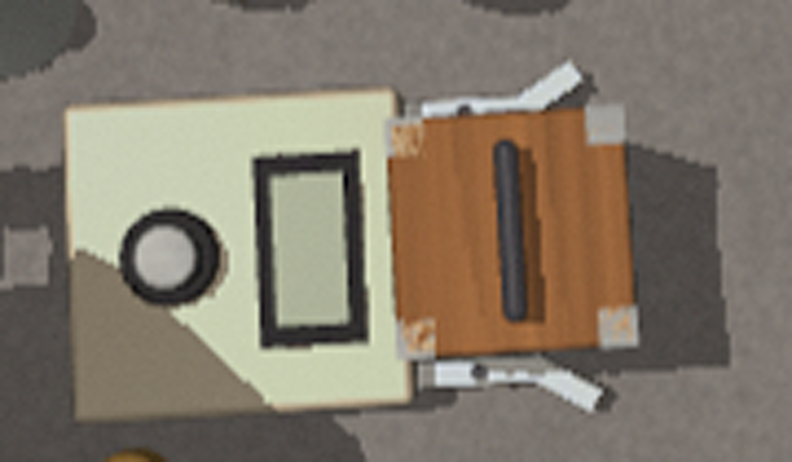

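```bash
python3 - <<'E'
from h import *
crate([(386,119),(623,106),(638,345),(400,358)],4.4,(195,225))
finish_job()
E
```

```text
crate in dock [-0.0495 -0.0009] yaw deg 0.04 res mm [[0.8, -1.0], [0.3, 0.7], [-0.8, 0.6], [-0.4, -0.4]]
the job is handed in; nothing more can be done
```

I pushed the crate into the dock with the fingertips about 27–34 mm above the bench. I kept pushing until the wrist force rose from 7 N to 19 N with no further motion, so it was against the stop. I then pressed the round key twice, let it go, backed the arm clear and handed the job in at about 17 s of the 64 s allowed.

**Crate:** the last top picture puts it at x = -49.5 mm, y = -0.9 mm in the station's frame, turned by less than 0.1°. It looks upright.

**Key:** on the way up from the first press the force fell from 5.2 N to 3.2 N, like a spring. At the bottom it rose steeply, to 18 N on the first press and 29 N on the second. I take that as fully down, but the key's travel can't be read directly. I could see the released key in the last picture, but I didn't measure its height.

**Bystanders:** they look unmoved in the before and after pictures. I compared these by eye, not by measurement.

**One disagreement:** the key bottomed with the reported fingertip height at about 86 mm, where the given dimensions imply 82 mm. I trusted the force readings over that height, and I did not find the cause of the 4 mm difference.

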